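# Book in a batch of returned watches

## Robot

A 7-joint arm with a two-finger parallel gripper is mounted at the origin on the work surface. World frame = base frame: x ahead of the robot, y to its left, z up, the work surface at z = 0. Lengths are in m, angles in rad, forces in N, time in s.
With the tool pointing down it reaches from about 0.425 to 0.925 m from the base axis. Payload 6.8 kg.
Tool frame: the origin (TCP) lies at the very end of the fingers, on their centre line; the grasp point (between the pads) lies 19 mm behind it (r.tcp_to_grasp is the distance from the TCP to the grasp point, in m); z points along the fingers, y is the line along which they close (so a half turn about z gives the same grasp; the last joint's range is limited). The gripper opens to 85 mm and grips with 20 to 120 N. Pads are 22 mm wide; open, the fingers measure 114 mm over their backs; the gripper's body (76 mm by 85 mm) begins 54 mm behind the grasp point. The pads swing forward as they close: fully open they stand 13 mm farther back than shut.
Start: joints at [-1.221, 0.477, 0.022, 1.555, -0.011, 1.109, -0.083], TCP at [0.298, 0.606, 0.231] pointing down, gripper open.
Joint ranges: [-2.96, 2.96], [-0.34, 2.1], [-1.41, 1.46], [0.24, 2.44], [-1.37, 4.51], [0.17, 1.92], [-2.96, 2.96]. Speed limits (rad/s): [2.39, 2.39, 3.14, 3.14, 3.14, 3.14, 3.14].

## Interface

Orientations are given as a rotation vector (axis times angle).
In Python, from bench import r gives the robot as it stands.
- The arm moves only by the tool step_arm, never from a script. Its argument "moves" is a list of rows, each a list of 7 numbers: the shift along the tool's x, y, z in mm, then the turn, a rotation vector about the tool's x, y, z in rad, then the finger opening in mm, from 0 to 85.4. A call has 1 to 8 rows; each row is the pose to reach, as a shift and turn from the pose commanded when the call began, along the tool's axes at that moment; what a row does not reach only later rows make up. A row lasts 1/10 s, in which the tool goes at most 50 mm and 8.59 degrees, less where a joint would pass 70% of its speed; a pose out of reach is approached as far as the arm can. A call with a gripper value outside its range is refused whole. The fingers move at their own pace and stop on an object; "grip_force" is the grip in N (left out, the last holds). Time passes only in rows, so rows that repeat a pose let the fingers close. It gives the time, the measured TCP pose, the force, the opening and the grip force at its end, in the units of the state.
- r.get_obs(): the state, without advancing time (a new reading comes with each control period).
- r.grab_frame(name): name is "scene" or "top" or "wrist"; returns a dict with "image" (384x512x3 uint8, red, green, blue), "depth" (384x512 float32, m along the optical axis (not along the pixel's ray), 0 where there is no reading), "mtx" (3x3 intrinsics, pixels), "rvec" (rotation vector, rad) and "tvec" (3), from world to camera coordinates, as OpenCV has them. Camera axes: x right, y down, z forward; pixel columns grow to the right and rows downward; lengths in m; the calibration is good to about 2 mm. A picture is of the moment at which its call begins.
- r.hand_in(): hands the job in; it is judged then, once.
The state is a dict: "clock": time; "joints": joint angles; "qvel": joint speeds; "tau": joint torques, N m; "tcp_pos": TCP position; "orientation": TCP orientation; "contact_force": force on the tool from outside, world axes, zero at the start; "moment": the same for the moment, N m; "grip_width": finger opening in m; "gripper_force": force on a finger pad.
Only numpy, scipy, OpenCV 4.12 (cv2) and the standard library are available. Lean on these libraries where they do the work, as an engineer would, in place of code of your own. Each camera call takes 0.05 s, during which the arm holds its last target. There are 200 camera calls.

## Task

Push the square watch that is jammed in the jig out from behind, through the slot in the jig's rear wall, and lay it and every square watch from the returns crate flat in the shallow wooden tray, none on top of another; the other things stay in the crate and the rest of the bench is left alone. Only when all of them are in the tray, press the counter's lever fully down and let it right up once for each watch in the tray, no more and no fewer.

Things in the scene. Friction and masses are not known exactly. Their poses are not given: they have to be found in the camera images.
- watch1: square smartwatch without strap: flat rounded box 44 (x) x 38 (y) x 12 mm (z), aluminium with a black glass face (+z), 45 g. Origin at the centre of the case. Starts loose, flat and face up, somewhere in the crate; may be absent (3 to 5 of watch1..watch4 and watch6 are there).
- watch2: square smartwatch without strap: flat rounded box 44 (x) x 38 (y) x 12 mm (z), aluminium with a black glass face (+z), 45 g. Origin at the centre of the case. Starts loose, flat and face up, somewhere in the crate; may be absent (3 to 5 of watch1..watch4 and watch6 are there).
- watch3: square smartwatch without strap: flat rounded box 44 (x) x 38 (y) x 12 mm (z), aluminium with a black glass face (+z), 45 g. Origin at the centre of the case. Starts loose, flat and face up, somewhere in the crate; may be absent (3 to 5 of watch1..watch4 and watch6 are there).
- watch4: square smartwatch without strap: flat rounded box 44 (x) x 38 (y) x 12 mm (z), aluminium with a black glass face (+z), 45 g. Origin at the centre of the case. Starts loose, flat and face up, somewhere in the crate; may be absent (3 to 5 of watch1..watch4 and watch6 are there).
- watch6: square smartwatch without strap: flat rounded box 44 (x) x 38 (y) x 12 mm (z), aluminium with a black glass face (+z), 45 g. Origin at the centre of the case. Starts loose, flat and face up, somewhere in the crate; may be absent (3 to 5 of watch1..watch4 and watch6 are there).
- watch5: square smartwatch without strap: flat rounded box 44 (x) x 38 (y) x 12 mm (z), aluminium with a black glass face (+z), 45 g. Origin at the centre of the case. Starts jammed in the jig's channel, its x along the jig's x; always there.
- crate: returns crate: fixed grey open box, outside 252 (x) x 362 (y) x 40 mm high, walls 6 mm, floor top at z = 6 mm; origin at the centre of its underside.
- round_watch: round watch, disc 42 mm across, 12 mm high, in the crate; stays in it. Origin at the centre of its underside.
- charger: white charging puck, disc 29 mm across, 9 mm high, in the crate; stays in it. Origin at the centre of its underside.
- earbud_case: white earbud case, rounded box 46 x 40 x 22 mm, in the crate; stays in it. Origin at the centre of its underside.
- tray: shallow batch tray: fixed wooden open box without dividers, outside 180 (x) x 210 (y) x 14 mm high, walls 5 mm, floor top at z = 5 mm; origin at the centre of its underside. Room for six watches: 40 mm either side of the centre in x; 0 and 63 mm either side in y.
- jig: fixed aluminium fitting jig; origin at the centre of the underside of its base plate 150 (x) x 76 (y) x 12 mm. On the plate (top at z = 12 mm) a channel from x = -50 to 0 mm, 52 mm wide, holds the jammed watch; lips over the watch's long edges (top of the lips z = 33 mm) leave a gap 31 mm wide, centred, open above along the whole channel. The watch leaves towards +x.
- jig_slot (a point): middle of the slot in the jig's rear wall, at plate height. The wall spans x = -58 to -50 mm of the jig, as high as the lips; the slot is 31 mm wide, open at the top and down to the plate, so closed fingertips can pass through it and on along the channel's gap.
- jig_out (a point): middle of the bare front of the jig's plate (jig x = 38 mm), where the watch comes out. Two sprung side pads (4 N each, at jig x = -27 mm) clamp the watch; pushing it along the jig's +x takes 5 to 12 N. It is free of the channel once its centre is past jig x = 24 mm; the plate ends at x = 75 mm.
- counter: fixed stroke counter: grey drum 88 mm across and 42 mm wide (along y), axis along y at z = 50 mm, on a base 110 x 70 x 12 mm; highest point, the pointer, z = 110 mm. Origin at the centre of the base's underside. The lever sticks out to the counter's -x (towards the robot).
- lever_pad (a point): middle of the top face of the lever's black pad (32 x 34 mm, 8 mm thick). Moves with the lever: at rest 91 mm to -x of the counter's axis and 77 mm above the table, fully down 93 mm to -x and 30 mm above it.
- press_lever (a joint): angle of the sprung lever: 0 at rest (up), 0.50 rad fully down against its stop; returns by itself. The pad needs about 2 N at first, 5 to 6 N near the stop.
- dial (a joint): angle of the counter's pointer: 0 at the start, on by 0.36 rad at each full press of the lever (give or take 0.05); the ratchet takes its next tooth when the lever is let right up. A press stopped well short moves the pointer only part of the way; pressing fully again completes that count. It cannot be turned back.
- drip_bottle: white drip bottle, 32 mm across, 100 mm high, bystander; origin at the centre of its underside.
- tin: copper-coloured tin, 56 mm across, 85 mm high, bystander; origin at the centre of its underside.
- film_box: film box 90 x 60 x 36 mm, bystander; origin at the centre of its underside.
- driver: screwdriver 150 mm long, bystander, lying beyond the jig; origin under its middle.
Mind the look-alikes: they are no part of the job. What is shaped like the watch2 but orange or yellow is not meant.

How it is judged:
By the outcome, as a careful person would: the job done as asked, in the order asked, and still so for the second after the job is handed in, with the robot touching nothing.
Of watch1, watch2, watch3, watch4, watch6 only 3 to 5 are there at a start; the rules pass over those that are not, and their reading is None.
At some moment in a run one of watch1, watch2, watch3, watch4, watch6 may be knocked a few centimetres aside while the robot is not near it.
Once in a run the grip may slacken for a moment while it holds something.
It also fails if it takes over 210 s, if anything falls off the work surface, if the arm or the gripper's body presses on something with over 40 N, if the wrist force passes 120 N, or if a joint passes its speed limit or range.

## Working session

There is one attempt and no reset: what is moved stays moved. The work goes in short steps, Python scripts to look and compute and a tool call to move; the robot and the scene stay as the last step left them, time stands still between calls to the robot, and variables do not carry over. Pictures are saved under pics/ and viewed, at most 14 in all, crops included, and the job is handed in when it is done.

Besides the shell and the picture viewer there is one more tool, called in YAML: its name, and indented under it one key for each argument. step_arm: Moves the arm, as the interface text tells. Its arguments: {"type":"object","properties":{"moves":{"type":"array","items":{"type":"array","items":{"type":"number"}}},"grip_force":{"type":"number"}},"required":["moves"]}

```bash
ls; mkdir -p pics
cat > h.py <<'E'
import numpy as np, cv2
from bench import r
def cam(n):
    f=r.grab_frame(n); f['R']=cv2.Rodrigues(np.array(f['rvec'],float))[0]; f['t']=np.array(f['tvec'],float).ravel(); return f
def save(f,name): cv2.imwrite('pics/'+name+'.png',f['image'][:,:,::-1])
def pts(f):  # world xyz per pixel from depth
    d=f['depth']; h,w=d.shape; u,v=np.meshgrid(np.arange(w),np.arange(h)); K=f['mtx']
    c=np.stack([(u-K[0,2])/K[0,0]*d,(v-K[1,2])/K[1,1]*d,d],-1)
    return (c-f['t'])@f['R']
def ray(f,u,v,z):
    K=f['mtx']; d=np.array([(u-K[0,2])/K[0,0],(v-K[1,2])/K[1,1],1])@f['R']; c=-f['t']@f['R']
    return c+d*(z-c[2])/d[2]
E
python3 - <<'E'
from h import *
for n in ['top','scene']:
    f=cam(n); save(f,n+'0'); np.savez('/tmp/'+n,**f); print(n, -f['t']@f['R'], f['mtx'][0,0], f['R'].round(2).tolist())
o=r.get_obs(); print(o)
E
```

```text
pics
top [0.4065222  0.00607717 1.08101778] 435.09542534434564 [[0.02, -1.0, 0.03], [-0.99, -0.02, -0.14], [0.14, -0.02, -0.99]]
scene [1.13534724 0.00160591 0.96118457] 440.38225661190427 [[-0.01, 1.0, 0.01], [0.82, 0.02, -0.57], [-0.57, 0.0, -0.82]]
{'clock': 0.1, 'joints': array([-1.22109856,  0.47771345,  0.02234413,  1.55636623, -0.01151497,
        1.10931644, -0.08308077]), 'qvel': array([ 0.00040676, -0.00195713,  0.00042692, -0.00230241, -0.00179464,
       -0.0008836 , -0.00090648]), 'tau': array([ 3.47593923e-03, -5.97760928e+01,  1.61302663e+00, -2.81954312e+01,
        1.27623189e-02,  5.05189309e-03,  8.63360924e-06]), 'tcp_pos': array([0.29809803, 0.6049984 , 0.23041988]), 'orientation': array([-7.12734137e-01, -3.05939432e+00,  2.59645373e-03]), 'contact_force': array([ 0.04068268, -0.47617909,  0.10080719]), 'moment': array([ 0.00079284,  0.00228406, -0.05356841]), 'gripper_force': 0.0, 'grip_width': 0.0853109388494381}
```

View pics/top0.png

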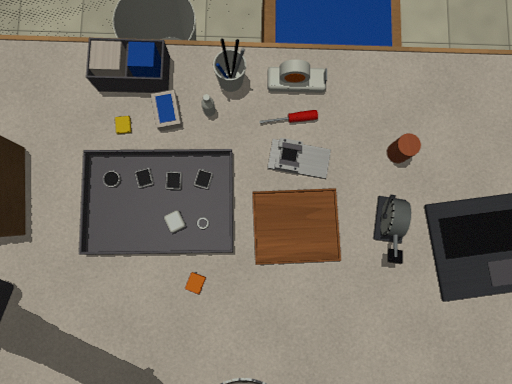

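View pics/scene0.png

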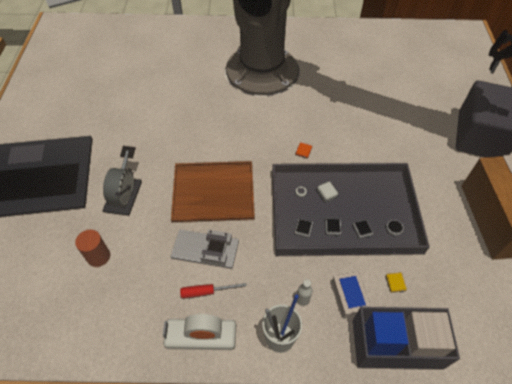

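Run:
```python
from h import *
F={n:dict(np.load('/tmp/'+n+'.npz')) for n in ['top','scene']}
f=F['top']; P=pts(f); im=f['image'].astype(int); g=im.max(2)
def rects(mask,z,roi,amin=20,amax=9e9):
    m=np.zeros_like(mask,np.uint8); x0,y0,x1,y1=roi; m[y0:y1,x0:x1]=mask[y0:y1,x0:x1]
    for c in cv2.findContours(m,cv2.RETR_EXTERNAL,cv2.CHAIN_APPROX_NONE)[0]:
        if not amin<cv2.contourArea(c)<amax: continue
        b=cv2.boxPoints(cv2.minAreaRect(c)); w=np.array([ray(f,u,v,z) for u,v in b]); 
        e=[w[1]-w[0],w[2]-w[1]]; L=[np.linalg.norm(x) for x in e]; k=e[int(np.argmax(L))]
        cp=np.median(P[m.astype(bool)&(cv2.drawContours(np.zeros_like(m),[c],-1,1,-1)>0)],0)
        print(b.mean(0).round(1),w.mean(0).round(4)[:2],'L',np.round(L,3),'ang',round(np.degrees(np.arctan2(k[1],k[0]))%180,1),'z',cp.round(3))
print('watch');rects(g<40,.018,(90,160,230,245))
print('tray');rects((im[:,:,0]-im[:,:,2]>40),.014,(245,180,350,270),300)
print('jig');rects((g>110)&(P[:,:,2]>.006),.012,(255,130,340,185),100)
print('jig z>25');rects((P[:,:,2]>.025),.033,(255,130,340,185),10)
print('counter');rects((P[:,:,2]>.02),.06,(365,180,420,275),20)
print('pad');rects((g<45)&(P[:,:,2]>.05),.077,(380,240,410,270),10)
for (u,v) in [(395,256),(278,176)]: print(P[v,u])
cv2.imwrite('pics/jig.png',cv2.resize(f['image'][130:280,250:420,::-1],None,fx=4,fy=4,interpolation=cv2.INTER_CUBIC))
```

```text
watch
[173.5 180. ] [0.5888 0.1819] L [0.027 0.035] ang 2.4 z [0.59  0.183 0.018]
[111. 178.] [0.5904 0.3351] L [0.029 0.03 ] ang 3.6 z [0.59  0.336 0.018]
[203.1 178.2] [0.595  0.1092] L [0.034 0.028] ang 163.9 z [0.595 0.11  0.018]
[143.4 177.3] [0.594  0.2559] L [0.028 0.036] ang 16.6 z [0.595 0.256 0.018]
tray
[296.1 225.7] [ 0.4833 -0.1229] L [0.213 0.18 ] ang 93.9 z [ 0.482 -0.123  0.005]
jig
[299.5 156.9] [ 0.6562 -0.1305] L [0.081 0.154] ang 80.8 z [ 0.651 -0.147  0.012]
jig z>25
[286.8 162.4] [ 0.6366 -0.0966] L [0.037 0.058] ang 79.8 z [ 0.632 -0.097  0.032]
[289.5 146.5] [ 0.6769 -0.1029] L [0.037 0.058] ang 81.7 z [ 0.682 -0.104  0.032]
counter
[395. 229.] [ 0.4767 -0.3514] L [0.161 0.068] ang 173.9 z [ 0.49  -0.344  0.079]
pad
[394.5 255.5] [ 0.4137 -0.3426] L [0.03 0.03] ang 91.0 z [ 0.41  -0.34   0.078]
[ 0.4125507  -0.34388082  0.0764841 ]
[ 0.60769694 -0.07755369  0.00197778]
```

View pics/jig.png

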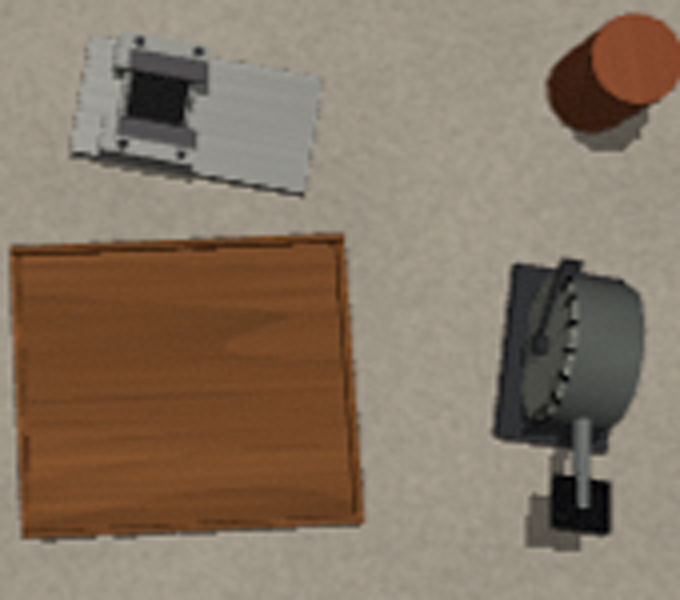

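```bash
cat >> h.py <<'E'
from scipy.spatial.transform import Rotation as Ro
def plan(x,y,z,a,pos=None,rot=None):
    """a: world angle (deg) of the tool's y axis (mod 180); tool down. Prints shift mm / turn rad in the tool frame; returns goal pose"""
    o=r.get_obs(); p=o['tcp_pos'] if pos is None else pos; R=Ro.from_rotvec(o['orientation']) if rot is None else rot
    best=None
    for k in (0,180):
        t=np.radians(a+k); yy=np.array([np.cos(t),np.sin(t),0]); zz=np.array([0,0,-1.]); G=Ro.from_matrix(np.c_[np.cross(yy,zz),yy,zz])
        d=(R.inv()*G).as_rotvec()
        if best is None or np.linalg.norm(d)<np.linalg.norm(best[0]): best=(d,G)
    s=R.inv().apply(np.array([x,y,z])-p)*1e3
    print('shift',s.round(1),'turn',best[0].round(3),'rows>=',round(max(np.linalg.norm(s)/50,np.degrees(np.linalg.norm(best[0]))/8.59),1))
    return np.array([x,y,z]),best[1]
E
python3 - <<'E'
from h import *
plan(.667,-.045,.2,80.8)
E
```

```text
shift [-618.2 -420.    31.2] turn [-0.002 -0.    -0.297] rows>= 15.0
```

step_arm:
  moves:
    - [-310,-210,15,0,0,-0.15,85]
    - [-310,-210,15,0,0,-0.15,85]
    - [-310,-210,15,0,0,-0.15,85]
    - [-310,-210,15,0,0,-0.15,85]
    - [-310,-210,15,0,0,-0.15,85]
    - [-310,-210,15,0,0,-0.15,85]
    - [-310,-210,15,0,0,-0.15,85]
    - [-310,-210,15,0,0,-0.15,85]

```text
clock: 0.9
tcp_pos: [0.4857, 0.2747, 0.216]
orientation: [0.491, 3.102, -0.003]
contact_force: [0.4, -0.1, 0.7]
grip_width: 0.0847
gripper_force: 0.0
```

Run:
```python
from h import *
plan(.667,-.045,.2,80.8)
```

```text
shift [-271.1 -248.1   16.7] turn [-0.002  0.001 -0.153] rows>= 7.4
```

step_arm:
  moves:
    - [-271,-248,16,0,0,-0.153,40]
    - [-271,-248,16,0,0,-0.153,0]
    - [-271,-248,16,0,0,-0.153,0]
    - [-271,-248,16,0,0,-0.153,0]
    - [-271,-248,16,0,0,-0.153,0]
    - [-271,-248,16,0,0,-0.153,0]
    - [-271,-248,16,0,0,-0.153,0]
    - [-271,-248,16,0,0,-0.153,0]

```text
clock: 1.7
tcp_pos: [0.6677, -0.0448, 0.1997]
orientation: [0.252, 3.131, -0.005]
contact_force: [-0.3, -0.4, -0.9]
grip_width: -0.0002
gripper_force: 0.0
```

step_arm:
  moves:
    - [0,0,0,0,0,0,0]
    - [0,0,0,0,0,0,0]

```text
clock: 1.9
tcp_pos: [0.6663, -0.0382, 0.1996]
orientation: [-0.244, -3.131, -0.001]
contact_force: [0.3, -0.1, -0.2]
grip_width: -0.0
gripper_force: 0.0
```

Run:
```python
from h import *
o=r.get_obs(); print(o['tcp_pos'],o['orientation'])
f=cam('wrist'); save(f,'w1'); np.savez('/tmp/w1',**f); print(-f['t']@f['R'],f['R'].round(2).tolist())
```

```text
[ 0.66627222 -0.03823891  0.1995609 ] [-2.43964043e-01 -3.13069684e+00 -5.90894333e-04]
[ 0.58710497 -0.02543568  0.34212046] [[0.15, 0.99, 0.0], [0.94, -0.15, 0.31], [0.31, -0.05, -0.95]]
```

View pics/w1.png

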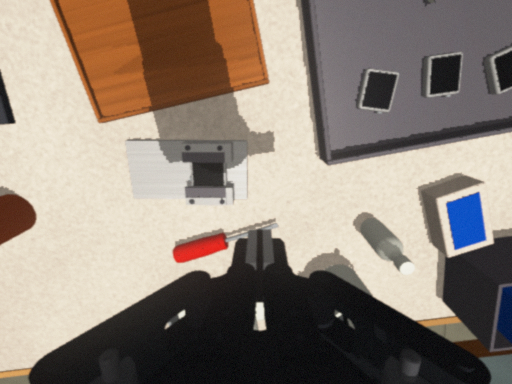

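```bash
cat >> h.py <<'E'
def wrect(f,m):
    P=pts(f); q=P[m][:,:2].astype(np.float32); c,s,_=cv2.minAreaRect(q); b=cv2.boxPoints((c,s,_)); e=[b[1]-b[0],b[2]-b[1]]; k=max(e,key=np.linalg.norm)
    return np.round(c,4),np.round(sorted(s),4),round(np.degrees(np.arctan2(k[1],k[0]))%180,1)
def comps(m,amin):
    n,l,s,_=cv2.connectedComponentsWithStats(m.astype(np.uint8)); return [l==i for i in range(1,n) if s[i,4]>=amin]
E
python3 - <<'E'
from h import *
f=dict(np.load('/tmp/w1.npz')); P=pts(f); z=P[:,:,2]; roi=np.zeros(z.shape,bool); roi[125:215,115:260]=1
roi2=(z>.008)&(z<.05)&roi
for c in comps(roi2,300): print('jig',wrect(f,c),c.sum())
for c in comps((z>.027)&(z<.04)&roi,20): print('lip',wrect(f,c),c.sum(),np.median(z[c]))
g=f['image'].max(2)
for c in comps((g<60)&(z>.018)&(z<.027)&roi,20): print('w5',wrect(f,c),np.median(z[c]))
# slot: bare plate pts behind
u=np.array([-.16,-.987]);u=np.array([np.cos(np.radians(260.8)),np.sin(np.radians(260.8))]); n=np.array([-u[1],u[0]])
q=P[:,:,:2]-np.array([.653,-.129]); a=q@u; b=q@n
m=roi&(a<-.050)&(a>-.06)&(z>.029); bb=np.sort(b[m]); print('wall b',bb.min(),bb.max(), bb[np.argmax(np.diff(bb))],bb[np.argmax(np.diff(bb))+1])
m=roi&(a<.07)&(a>.01)&(z>.009)&(z<.016); print('plate front b',np.percentile(b[m],[0.5,99.5]), 'a max',a[roi&(z>.009)].max(), 'amin',a[roi&(z>.009)].min())
E
```

```text
jig (array([ 0.6526, -0.1275]), array([0.0764, 0.1503]), np.float32(80.7)) 7149
lip (array([ 0.6308, -0.0945]), array([0.0228, 0.0582]), np.float32(81.1)) 1005 0.03306500302108752
lip (array([ 0.6832, -0.1032]), array([0.0223, 0.0581]), np.float32(80.5)) 861 0.032944004532431834
w5 (array([ 0.6584, -0.1002]), array([0.0286, 0.0355]), np.float32(80.9)) 0.02418397920643363
wall b -0.038693759365805734 0.03695633577290989 -0.01632569251392049 0.014743106538487823
plate front b [-0.03861723  0.03673385] a max 0.07375833319798887 amin -0.09169671850928163
```

Run:
```python
from h import *
plan(.6663,-.0436,.017,80.7)
```

```text
shift [ -1.4  -6.7 182.8] turn [ 0.001 -0.001  0.009] rows>= 3.7
```

step_arm:
  moves:
    - [-1,-3,50,0,0,0.009,0]
    - [-1,-6,100,0,0,0.009,0]
    - [-1,-6,140,0,0,0.009,0]
    - [-1,-6,160,0,0,0.009,0]
    - [-1,-6,170,0,0,0.009,0]
    - [-1,-6,170,0,0,0.009,0]
    - [-1,-6,170,0,0,0.009,0]

```text
clock: 2.65
tcp_pos: [0.6677, -0.0436, 0.0317]
orientation: [0.255, 3.129, 0.001]
contact_force: [0.6, 0.6, 0.8]
grip_width: 0.0002
gripper_force: 0.0
```

Run:
```python
from h import *
print(r.get_obs()['tcp_pos'])
plan(.6663,-.0436,.017,80.7)
```

```text
[ 0.66770934 -0.04356623  0.03169101]
shift [ 1.4 -0.3 14.7] turn [ 0.001  0.002 -0.   ] rows>= 0.3
```

step_arm:
  moves:
    - [1.4,0,8,0,0,0,0]
    - [1.4,0,15,0,0,0,0]
    - [1.4,0,15,0,0,0,0]
    - [1.4,0,15,0,0,0,0]

```text
clock: 3.05
tcp_pos: [0.6653, -0.0442, 0.0152]
orientation: [-0.257, -3.131, -0.0]
contact_force: [0.4, 0.4, 0.5]
grip_width: -0.0001
gripper_force: 0.0
```

step_arm:
  moves:
    - [0,-6,0,0,0,0,0]
    - [0,-12,0,0,0,0,0]
    - [0,-18,0,0,0,0,0]
    - [0,-24,0,0,0,0,0]
    - [0,-30,0,0,0,0,0]
    - [0,-36,0,0,0,0,0]
    - [0,-42,0,0,0,0,0]
    - [0,-42,0,0,0,0,0]

```text
clock: 3.85
tcp_pos: [0.659, -0.084, 0.0155]
orientation: [0.256, 3.131, 0.004]
contact_force: [0.4, 3.7, 0.8]
grip_width: -0.0
gripper_force: 2.1
```

Run:
```python
from h import *
plan(.6526-.1616*.003,-.1275-.9869*.003,.017,80.7)
```

```text
shift [ -0.8 -47.   -1.6] turn [ 0.003  0.    -0.001] rows>= 0.9
```

step_arm:
  moves:
    - [-0.4,-6,-1,0,0,0,0]
    - [-0.8,-12,-1,0,0,0,0]
    - [-0.8,-18,-1,0,0,0,0]
    - [-0.8,-24,-1,0,0,0,0]
    - [-0.8,-30,-1,0,0,0,0]
    - [-0.8,-35,-1,0,0,0,0]
    - [-0.8,-40,-1,0,0,0,0]
    - [-0.8,-40,-1,0,0,0,0]

```text
clock: 4.65
tcp_pos: [0.6525, -0.1266, 0.0163]
orientation: [-0.259, -3.131, 0.001]
contact_force: [0.5, 0.6, 0.7]
grip_width: -0.0001
gripper_force: 0.0
```

```bash
cat >> h.py <<'E'
def jigx(x,y): d=np.array([x-.6526,y+.1275]); u=np.array([-.1616,-.9869]); return round(float(d@u),4),round(float(d@[u[1],-u[0]]),4)
def watches(f,zlo,zhi,amin=60,g0=60):
    P=pts(f); z=P[:,:,2]; g=f['image'].max(2)
    for c in comps((g<g0)&(z>zlo)&(z<zhi),amin): 
        v,u=np.argwhere(c).mean(0); print('w',(int(u),int(v)),wrect(f,c),'z',round(float(np.median(z[c])),4),'n',c.sum())
E
python3 - <<'E'
from h import *
print(jigx(*r.get_obs()['tcp_pos'][:2]),r.get_obs()['tcp_pos'])
f=cam('wrist'); watches(f,.02,.028)
f=cam('scene'); save(f,'s1'); watches(f,.02,.028,15,45)
E
```

```text
(-0.0009, 0.0002) [ 0.65249732 -0.1266078   0.01628834]
w (198, 239) (array([ 0.6409, -0.159 ]), array([0.0333, 0.0376]), np.float32(79.6)) z 0.0241 n 3260
w (190, 242) (array([ 0.6439, -0.1597]), array([0.0159, 0.0349]), np.float32(82.5)) z 0.0232 n 63
```

step_arm:
  moves:
    - [0,2,-10,0,0,0,0]
    - [0,2,-50,0,0,0,0]
    - [0,2,-100,0,0,0,0]
    - [0,2,-140,0,0,0,80]
    - [0,2,-140,0,0,0,80]
    - [0,2,-140,0,0,0,80]

```text
clock: 5.35
tcp_pos: [0.6539, -0.1228, 0.1581]
orientation: [0.256, 3.128, 0.0]
contact_force: [0.5, 0.3, -0.1]
grip_width: 0.0433
gripper_force: 0.0
```

Run:
```python
from h import *
print(jigx(*r.get_obs()['tcp_pos'][:2]),r.get_obs()['tcp_pos'])
f=cam('wrist'); watches(f,.02,.028)
P=pts(f);z=P[:,:,2]
for c in comps((z>.020)&(z<.027),300): print('case',wrect(f,c),c.sum(),np.argwhere(c).mean(0).round())
```

```text
(-0.0049, -0.0005) [ 0.65392281 -0.12279063  0.15810915]
w (411, 79) (array([0.587 , 0.0395]), array([0.0027, 0.1547]), np.float32(2.1)) z 0.0242 n 754
w (469, 152) (array([0.6587, 0.0999]), array([0.001 , 0.0886]), np.float32(91.9)) z 0.0239 n 212
w (223, 174) (array([ 0.6401, -0.1589]), array([0.0305, 0.0361]), np.float32(79.7)) z 0.024 n 908
case (array([0.5876, 0.0395]), array([0.0027, 0.1559]), np.float32(2.1)) 658 [ 80. 412.]
case (array([ 0.507 , -0.3324]), array([0.0036, 0.0757]), np.float32(172.0)) 525 [67. 15.]
case (array([ 0.6401, -0.1596]), array([0.0381, 0.046 ]), np.float32(78.9)) 1388 [174. 224.]
case (array([ 0.7611, -0.1358]), array([0.0209, 0.0746]), np.float32(99.7)) 849 [266. 262.]
case (array([ 0.8314, -0.1408]), array([0.0088, 0.1066]), np.float32(91.7)) 425 [313. 268.]
```

Run:
```python
from h import *
print(r.get_obs()['joints'].round(2))
plan(.6401,-.1596,.08,169.3)
plan(.6401,-.1596,.08,80.7)
```

```text
[-0.04  0.54  0.19  1.66 -0.12  0.96  1.6 ]
shift [  6.5 -38.6  76.3] turn [ 0.     0.    -1.547] rows>= 10.3
shift [  6.5 -38.6  76.3] turn [ 0.    -0.    -0.001] rows>= 1.7
```

step_arm:
  moves:
    - [6.5,-38,20,0,0,0.14,60]
    - [6.5,-38,40,0,0,0.28,60]
    - [6.5,-38,50,0,0,0.42,60]
    - [6.5,-38,60,0,0,0.56,60]
    - [6.5,-38,60,0,0,0.7,60]
    - [6.5,-38,60,0,0,0.8,60]
    - [6.5,-38,60,0,0,0.8,60]
    - [6.5,-38,60,0,0,0.8,60]

```text
clock: 6.2
tcp_pos: [0.6397, -0.1592, 0.095]
orientation: [-1.451, -2.784, 0.002]
contact_force: [-0.5, 0.5, 0.3]
grip_width: 0.0599
gripper_force: 0.0
```

step_arm:
  moves:
    - [0,0,0,0,0,0.14,60]
    - [0,0,0,0,0,0.28,60]
    - [0,0,0,0,0,0.42,60]
    - [0,0,0,0,0,0.56,60]
    - [0,0,0,0,0,0.7,60]
    - [0,0,0,0,0,0.794,60]
    - [0,0,0,0,0,0.794,60]
    - [0,0,0,0,0,0.794,60]

```text
clock: 7.0
tcp_pos: [0.6403, -0.1596, 0.0959]
orientation: [-2.415, -2.009, 0.001]
contact_force: [0.2, -0.5, -0.0]
grip_width: 0.0599
gripper_force: 0.0
```

Run:
```python
from h import *
print(r.get_obs()['joints'].round(2))
f=cam('wrist'); save(f,'w2'); P=pts(f);z=P[:,:,2]
for c in comps((z>.020)&(z<.0265),300): print('case',wrect(f,c),c.sum(),np.argwhere(c).mean(0).round())
print(r.get_obs()['tcp_pos'])
plan(.6401,-.1596,.012,169.3)
```

```text
[-0.25  0.67  0.58  1.73 -0.45  0.88  0.34]
case (array([ 0.8325, -0.1195]), array([0.0094, 0.1493]), np.float32(90.1)) 1887 [ 97. 494.]
case (array([ 0.7618, -0.1355]), array([0.0215, 0.0742]), np.float32(99.6)) 2191 [146. 402.]
case (array([ 0.6407, -0.1595]), array([0.0381, 0.046 ]), np.float32(78.3)) 2091 [199. 261.]
[ 0.64036591 -0.15965602  0.09608694]
shift [-0.  -0.2 84.1] turn [-0.    -0.     0.003] rows>= 1.7
```

View pics/w2.png

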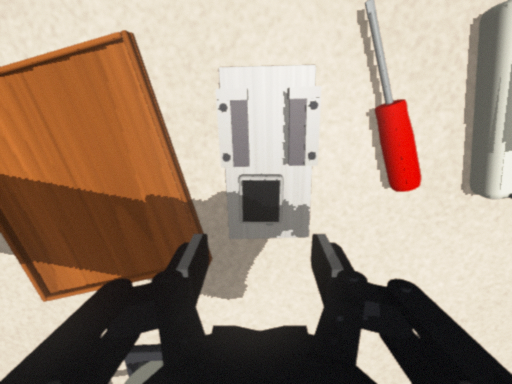

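step_arm:
  moves:
    - [0,0,40,0,0,0,60]
    - [0,0,65,0,0,0,60]
    - [0,0,78,0,0,0,60]
    - [0,0,84,0,0,0,60]
    - [0,0,84,0,0,0,60]
    - [0,0,84,0,0,0,60]

```text
clock: 7.65
tcp_pos: [0.6414, -0.1601, 0.0135]
orientation: [2.418, 2.004, 0.002]
contact_force: [1.0, 0.0, 0.2]
grip_width: 0.0602
gripper_force: 0.0
```

step_arm:
  moves:
    - [0,0,0,0,0,0,20]
    - [0,0,0,0,0,0,20]
    - [0,0,0,0,0,0,20]
    - [0,0,0,0,0,0,20]
    - [0,0,0,0,0,0,20]
  grip_force: 50

```text
clock: 8.15
tcp_pos: [0.6416, -0.16, 0.0138]
orientation: [2.418, 2.003, 0.003]
contact_force: [-0.4, -0.1, 7.0]
grip_width: 0.0364
gripper_force: 51.1
```

step_arm:
  moves:
    - [0,0,-20,0,0,0,20]
    - [0,0,-50,0,0,0,20]
    - [0,0,-80,0,0,0,20]
    - [0,0,-80,0,0,0,20]

```text
clock: 8.55
tcp_pos: [0.6432, -0.1608, 0.0969]
orientation: [2.415, 2.0, 0.008]
contact_force: [0.9, 0.0, -0.2]
grip_width: 0.0364
gripper_force: 50.4
```

Run:
```python
from h import *
c=np.array([.4835,-.123]); t=np.radians(3.9)
ex=np.array([np.cos(t),np.sin(t)]); ey=np.array([-ex[1],ex[0]])
f=cam('top'); P=pts(f); m=np.zeros((384,512),bool); m[180:270,245:350]=1; im=f['image'].astype(int)
m&=(im[:,:,0]-im[:,:,2]>40)&(P[:,:,2]>.002)&(P[:,:,2]<.02); print('tray',wrect(f,max(comps(m,100),key=np.sum)))
for i in (1,-1):
  for j in (1,-1): print(i,j,c+ex*.04*i+ey*.045*j)
q=c+ex*.04-ey*.045
plan(*q,.05,3.9+90); print(r.get_obs()['grip_width'],r.get_obs()['tcp_pos'])
```

```text
tray (array([ 0.449 , -0.2221]), array([0.0252, 0.0994]), np.float32(175.5))
1 1 [ 0.52034668 -0.0753836 ]
1 -1 [ 0.52646806 -0.16517518]
-1 1 [ 0.44053194 -0.08082482]
-1 -1 [ 0.44665332 -0.1706164 ]
shift [ -26.5 -112.8   44.1] turn [ 0.004 -0.003  1.316] rows>= 8.8
0.03649869367805761 [ 0.64201174 -0.16010943  0.09464479]
```

step_arm:
  moves:
    - [-10,-40,5,0,0,0.14,20]
    - [-20,-80,10,0,0,0.28,20]
    - [-26,-112,20,0,0,0.42,20]
    - [-26,-112,30,0,0,0.56,20]
    - [-26,-112,44,0,0,0.7,20]
    - [-26,-112,44,0,0,0.84,20]
    - [-26,-112,44,0,0,0.98,20]
    - [-26,-112,44,0,0,0.98,20]

```text
clock: 9.4
tcp_pos: [0.5248, -0.164, 0.0471]
orientation: [-3.078, -0.629, 0.004]
contact_force: [-0.0, 0.1, -0.7]
grip_width: 0.0364
gripper_force: 50.4
```

step_arm:
  moves:
    - [0,0,0,0,0,0.12,20]
    - [0,0,0,0,0,0.24,20]
    - [0,0,0,0,0,0.33,20]
    - [0,0,0,0,0,0.33,20]
    - [0,0,0,0,0,0.33,20]

```text
clock: 9.9
tcp_pos: [0.5253, -0.1643, 0.048]
orientation: [3.139, 0.123, -0.001]
contact_force: [0.5, -0.3, -1.1]
grip_width: 0.0365
gripper_force: 50.4
```

Run:
```python
from h import *
plan(.5265,-.1652,.0085,93.9); o=r.get_obs(); print(o['grip_width'],o['tcp_pos'],o['joints'].round(2))
```

```text
shift [ 1.1  0.9 39.5] turn [0.    0.001 0.01 ] rows>= 0.8
0.036485950060167055 [ 0.52534206 -0.16433673  0.04795489] [-0.44  0.71  0.87  2.03 -0.79  0.77 -0.58]
```

step_arm:
  moves:
    - [1,1,15,0,0,0.01,20]
    - [1,1,28,0,0,0.01,20]
    - [1,1,36,0,0,0.01,20]
    - [1,1,39.5,0,0,0.01,20]
    - [1,1,39.5,0,0,0.01,20]
    - [1,1,39.5,0,0,0.01,20]

```text
clock: 10.5
tcp_pos: [0.5268, -0.1656, 0.0089]
orientation: [3.14, 0.1, 0.0]
contact_force: [0.8, 0.0, 0.3]
grip_width: 0.0366
gripper_force: 50.4
```

step_arm:
  moves:
    - [0,0,0,0,0,0,54]
    - [0,0,0,0,0,0,54]
    - [0,0,0,0,0,0,54]
    - [0,0,0,0,0,0,54]

```text
clock: 10.9
tcp_pos: [0.5269, -0.1653, 0.009]
orientation: [3.14, 0.1, 0.001]
contact_force: [0.1, 1.0, 0.5]
grip_width: 0.0541
gripper_force: 0.0
```

step_arm:
  moves:
    - [0,0,-10,0,0,0,54]
    - [0,0,-50,0,0,0,54]
    - [0,0,-100,0,0,0,54]
    - [0,0,-140,0,0,0,54]
    - [0,0,-140,0,0,0,54]

```text
clock: 11.4
tcp_pos: [0.5294, -0.1672, 0.1543]
orientation: [3.138, 0.099, 0.013]
contact_force: [0.7, -0.9, -0.2]
grip_width: 0.0537
gripper_force: 0.0
```

Run:
```python
from h import *
f=cam('top'); save(f,'t2'); f2=cam('wrist')
watches(f,.012,.022,25,45); watches(f2,.012,.022,100,60)
plan(.52,.10,.16,93); plan(.595,.11,.1,74)
```

```text
w (114, 88) (array([0.82  , 0.3398]), array([0.0032, 0.0871]), np.float32(89.5)) z 0.0175 n 50
w (149, 89) (array([0.8197, 0.2544]), array([0.0028, 0.0767]), np.float32(90.5)) z 0.0168 n 40
w (94, 155) (array([0.6494, 0.3754]), array([0.0151, 0.0497]), np.float32(110.3)) z 0.0174 n 30
w (87, 171) (array([0.6016, 0.395 ]), array([0.0027, 0.0561]), np.float32(2.6)) z 0.0156 n 35
w (143, 176) (array([0.5947, 0.2561]), array([0.0281, 0.0345]), np.float32(15.9)) z 0.0178 n 151
w (203, 178) (array([0.595 , 0.1093]), array([0.028 , 0.0341]), np.float32(163.9)) z 0.0179 n 145
w (110, 178) (array([0.5903, 0.3349]), array([0.0294, 0.0305]), np.float32(179.9)) z 0.0182 n 133
w (173, 179) (array([0.5902, 0.1822]), array([0.0276, 0.0335]), np.float32(1.7)) z 0.0173 n 149
w (84, 222) (array([0.4806, 0.391 ]), array([0.0034, 0.1386]), np.float32(2.1)) z 0.0167 n 93
w (476, 233) (array([ 0.4714, -0.5749]), array([0.1012, 0.1915]), np.float32(98.6)) z 0.0169 n 2886
w (6, 300) (array([0.2919, 0.5602]), array([0.0106, 0.0818]), np.float32(170.6)) z 0.0171 n 64
w (63, 134) (array([0.5419, 0.0374]), array([0.004 , 0.2459]), np.float32(2.2)) z 0.0171 n 1669
w (258, 182) (array([ 0.526 , -0.1643]), array([0.0297, 0.0356]), np.float32(4.3)) z 0.0171 n 858
w (29, 255) (array([0.4182, 0.0997]), array([0.0026, 0.0793]), np.float32(91.8)) z 0.017 n 269
w (488, 303) (array([ 0.3784, -0.4691]), array([0.0051, 0.1395]), np.float32(9.6)) z 0.0134 n 250
shift [   9.8 -265.1  -10. ] turn [-0.    -0.002  0.012] rows>= 5.3
shift [  85.2 -270.2   50.2] turn [-0.001 -0.002  0.343] rows>= 5.8
```

View pics/t2.png

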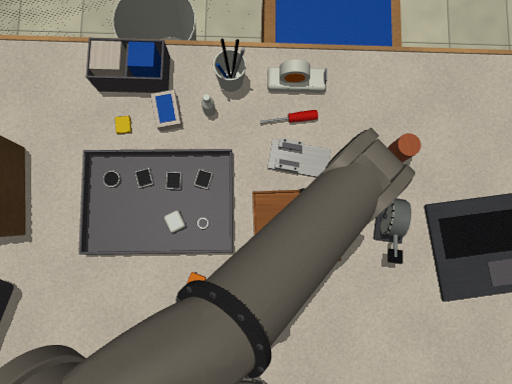

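step_arm:
  moves:
    - [15,-45,8,0,0,0.06,54]
    - [30,-90,16,0,0,0.12,54]
    - [45,-135,24,0,0,0.18,54]
    - [60,-180,32,0,0,0.24,54]
    - [75,-225,40,0,0,0.3,54]
    - [85,-270,50,0,0,0.343,54]
    - [85,-270,50,0,0,0.343,54]
    - [85,-270,50,0,0,0.343,54]

```text
clock: 12.3
tcp_pos: [0.5931, 0.1107, 0.0969]
orientation: [3.11, -0.432, -0.005]
contact_force: [-0.7, -1.5, -0.1]
grip_width: 0.0541
gripper_force: 0.0
```

Run:
```python
from h import *
f=cam('wrist'); watches(f,.012,.022,200,60)
p,R=plan(.595,.1093,.0085,73.9)
```

```text
w (258, 196) (array([0.5933, 0.1118]), array([0.0311, 0.0377]), np.float32(165.1)) z 0.0182 n 1361
w (182, 222) (array([0.5881, 0.1849]), array([0.0302, 0.0366]), np.float32(179.3)) z 0.0182 n 1147
w (106, 237) (array([0.5932, 0.2578]), array([0.0312, 0.0359]), np.float32(16.7)) z 0.0183 n 1115
w (32, 261) (array([0.5889, 0.3373]), array([0.0337, 0.0343]), np.float32(117.6)) z 0.0186 n 868
w (18, 323) (array([0.5278, 0.3934]), array([0.0042, 0.0764]), np.float32(1.8)) z 0.0168 n 677
shift [ 1.7 -1.  89.2] turn [0.002 0.002 0.002] rows>= 1.8
```

step_arm:
  moves:
    - [1,-1,40,0,0,0,54]
    - [1,-1,70,0,0,0,54]
    - [1,-1,83,0,0,0,54]
    - [1,-1,89,0,0,0,54]
    - [1,-1,89,0,0,0,54]
    - [1,-1,89,0,0,0,54]

```text
clock: 12.95
tcp_pos: [0.5964, 0.1096, 0.011]
orientation: [-3.11, 0.438, -0.003]
contact_force: [0.1, -0.7, -0.8]
grip_width: 0.0539
gripper_force: 0.0
```

step_arm:
  moves:
    - [0,0,0,0,0,0,20]
    - [0,0,0,0,0,0,20]
    - [0,0,0,0,0,0,20]
    - [0,0,0,0,0,0,20]
    - [0,0,0,0,0,0,20]
  grip_force: 50

```text
clock: 13.45
tcp_pos: [0.5965, 0.1102, 0.0114]
orientation: [-3.11, 0.437, -0.003]
contact_force: [-1.3, 0.3, 5.8]
grip_width: 0.0363
gripper_force: 49.9
```

step_arm:
  moves:
    - [0,0,-20,0,0,0,20]
    - [0,0,-60,0,0,0,20]
    - [0,0,-100,0,0,0,20]
    - [0,0,-100,0,0,0,20]

```text
clock: 13.85
tcp_pos: [0.5991, 0.1096, 0.1164]
orientation: [-3.108, 0.438, -0.014]
contact_force: [-0.8, -0.4, -1.0]
grip_width: 0.0362
gripper_force: 50.4
```

Run:
```python
from h import *
plan(.5203,-.0754,.055,93.9)
```

```text
shift [-25.1 199.8  60.4] turn [-0.003 -0.009 -0.348] rows>= 4.2
```

step_arm:
  moves:
    - [-6,45,0,0,0,-0.08,20]
    - [-12,90,0,0,0,-0.16,20]
    - [-18,140,20,0,0,-0.25,20]
    - [-25,185,40,0,0,-0.348,20]
    - [-25,200,60,0,0,-0.348,20]
    - [-25,200,60,0,0,-0.348,20]
    - [-25,200,60,0,0,-0.348,20]
    - [-25,200,60,0,0,-0.348,20]

```text
clock: 14.65
tcp_pos: [0.5178, -0.0739, 0.0507]
orientation: [-3.139, -0.111, -0.003]
contact_force: [0.7, -0.7, 0.1]
grip_width: 0.0361
gripper_force: 53.4
```

Run:
```python
from h import *
plan(.5203,-.0754,.0115,93.9); o=r.get_obs(); print(o['grip_width'],o['tcp_pos'])
```

```text
shift [ 2.3  1.7 39.2] turn [-0.    -0.002  0.003] rows>= 0.8
0.03605799216308002 [ 0.51783908 -0.07388705  0.05067433]
```

Release, lift, then head to the next watch (0.589, 0.183).

step_arm:
  moves:
    - [2,1,15,0,0,0,20]
    - [2,1,28,0,0,0,20]
    - [2,1,36,0,0,0,20]
    - [2,1,39,0,0,0,20]
    - [2,1,39,0,0,0,20]
    - [2,1,39,0,0,0,20]

```text
clock: 15.25
tcp_pos: [0.5187, -0.076, 0.0109]
orientation: [3.14, 0.108, 0.0]
contact_force: [-0.0, 0.0, -0.9]
grip_width: 0.0355
gripper_force: 53.4
```

step_arm:
  moves:
    - [0,0,0,0,0,0,54]
    - [0,0,0,0,0,0,54]
    - [0,0,0,0,0,0,54]
    - [0,0,0,0,0,0,54]

```text
clock: 15.65
tcp_pos: [0.5186, -0.076, 0.0109]
orientation: [-3.14, -0.108, -0.0]
contact_force: [-1.2, 0.2, 1.0]
grip_width: 0.054
gripper_force: 0.0
```

step_arm:
  moves:
    - [0,0,-10,0,0,0,54]
    - [0,0,-50,0,0,0,54]
    - [0,0,-100,0,0,0,54]
    - [0,0,-100,0,0,0,54]

```text
clock: 16.05
tcp_pos: [0.5217, -0.0774, 0.1162]
orientation: [3.139, 0.106, 0.013]
contact_force: [-0.3, -0.6, -0.3]
grip_width: 0.0539
gripper_force: 0.0
```

Run:
```python
from h import *
f=cam('wrist'); watches(f,.012,.022,200,60)
plan(.589,.183,.1,91)
```

```text
w (126, 59) (array([0.6195, 0.0405]), array([0.0028, 0.0894]), np.float32(1.6)) z 0.0171 n 550
w (49, 11) (array([0.6589, 0.0985]), array([0.0014, 0.0812]), np.float32(91.8)) z 0.0172 n 381
w (351, 192) (array([ 0.5259, -0.1644]), array([0.0304, 0.0361]), np.float32(3.8)) z 0.017 n 1119
w (257, 197) (array([ 0.5157, -0.0752]), array([0.0302, 0.0359]), np.float32(4.7)) z 0.0171 n 1074
shift [  86.1 -254.1   14.3] turn [-0.    -0.006  0.051] rows>= 5.4
```

step_arm:
  moves:
    - [15,-45,0,0,0,0,54]
    - [30,-90,0,0,0,0,54]
    - [45,-135,0,0,0,0.02,54]
    - [60,-180,0,0,0,0.03,54]
    - [75,-225,8,0,0,0.05,54]
    - [86,-254,14,0,0,0.05,54]
    - [86,-254,14,0,0,0.05,54]
    - [86,-254,14,0,0,0.05,54]

```text
clock: 16.9
tcp_pos: [0.586, 0.1834, 0.0958]
orientation: [3.14, 0.032, -0.003]
contact_force: [-0.3, -0.3, 0.5]
grip_width: 0.0539
gripper_force: 0.0
```

step_arm:
  moves:
    - [0,0,0,0,0,0,54]
    - [0,0,0,0,0,0,54]

```text
clock: 17.1
tcp_pos: [0.5866, 0.1815, 0.097]
orientation: [3.141, 0.025, -0.0]
contact_force: [-0.0, -0.2, 0.4]
grip_width: 0.0541
gripper_force: 0.0
```

Run:
```python
from h import *
f=cam('wrist'); watches(f,.012,.022,200,60)
print(r.get_obs()['tcp_pos']); p,R=plan(.589,.183,.009,91)
```

```text
w (415, 193) (array([0.5809, 0.0449]), array([0.0027, 0.1561]), np.float32(1.8)) z 0.0171 n 1138
w (28, 228) (array([0.5412, 0.3939]), array([0.004 , 0.2127]), np.float32(1.6)) z 0.0169 n 1978
w (172, 188) (array([0.5933, 0.2577]), array([0.0303, 0.0361]), np.float32(16.4)) z 0.0182 n 1338
w (81, 192) (array([0.589, 0.337]), array([0.0334, 0.0339]), np.float32(77.7)) z 0.0185 n 1128
w (256, 195) (array([0.5883, 0.1847]), array([0.0308, 0.037 ]), np.float32(178.9)) z 0.0181 n 1342
[0.58670181 0.18171221 0.09709544]
shift [ 2.3 -1.2 88.1] turn [-0.     0.    -0.001] rows>= 1.8
```

step_arm:
  moves:
    - [1.5,-2,40,0,0,0.02,54]
    - [1.5,-2,70,0,0,0.02,54]
    - [1.5,-2,83,0,0,0.02,54]
    - [1.5,-2,88,0,0,0.02,54]
    - [1.5,-2,88,0,0,0.02,54]
    - [1.5,-2,88,0,0,0.02,54]

```text
clock: 17.75
tcp_pos: [0.5893, 0.1852, 0.0102]
orientation: [-3.141, 0.003, -0.003]
contact_force: [-0.4, -0.2, -0.4]
grip_width: 0.0539
gripper_force: 0.0
```

step_arm:
  moves:
    - [0,0,0,0,0,0,20]
    - [0,0,0,0,0,0,20]
    - [0,0,0,0,0,0,20]
    - [0,0,0,0,0,0,20]
    - [0,0,0,0,0,0,20]

```text
clock: 18.25
tcp_pos: [0.5893, 0.1855, 0.0104]
orientation: [-3.141, 0.002, -0.003]
contact_force: [-0.8, -0.0, 5.5]
grip_width: 0.0364
gripper_force: 50.1
```

step_arm:
  moves:
    - [0,0,-20,0,0,0,20]
    - [0,0,-60,0,0,0,20]
    - [0,0,-100,0,0,0,20]
    - [0,0,-100,0,0,0,20]

```text
clock: 18.65
tcp_pos: [0.5919, 0.1851, 0.1155]
orientation: [-3.139, 0.003, -0.014]
contact_force: [0.1, 0.6, -0.5]
grip_width: 0.0364
gripper_force: 50.4
```

Run:
```python
from h import *
plan(.4405,-.0808,.055,93.9)
```

```text
shift [-151.4  266.4   58.4] turn [-0.003 -0.009 -0.07 ] rows>= 6.2
```

step_arm:
  moves:
    - [-20,40,0,0,0,0,20]
    - [-45,80,0,0,0,-0.02,20]
    - [-70,120,0,0,0,-0.04,20]
    - [-95,160,0,0,0,-0.07,20]
    - [-120,200,20,0,0,-0.07,20]
    - [-140,240,40,0,0,-0.07,20]
    - [-149,266,55,0,0,-0.07,20]
    - [-149,266,58,0,0,-0.07,20]

```text
clock: 19.45
tcp_pos: [0.4364, -0.0842, 0.0508]
orientation: [3.14, 0.096, -0.002]
contact_force: [-0.3, 0.4, -0.1]
grip_width: 0.0363
gripper_force: 50.4
```

step_arm:
  moves:
    - [0,0,0,0,0,0,20]
    - [0,0,0,0,0,0,20]

```text
clock: 19.65
tcp_pos: [0.44, -0.0796, 0.0514]
orientation: [-3.139, -0.11, -0.002]
contact_force: [0.5, -0.5, 0.3]
grip_width: 0.036
gripper_force: 50.4
```

Run:
```python
from h import *
plan(.443,-.0808,.0105,93.9); o=r.get_obs(); print(o['grip_width'],o['tcp_pos'])
```

```text
shift [ 2.8  1.4 40.9] turn [-0.001 -0.001  0.002] rows>= 0.8
0.0359893336994989 [ 0.44003947 -0.07959925  0.05138404]
```

step_arm:
  moves:
    - [2,1,15,0,0,0,20]
    - [2,1,28,0,0,0,20]
    - [2,1,36,0,0,0,20]
    - [2,1,41,0,0,0,20]
    - [2,1,41,0,0,0,20]
    - [2,1,41,0,0,0,20]

```text
clock: 20.25
tcp_pos: [0.4414, -0.0811, 0.0101]
orientation: [3.14, 0.109, 0.001]
contact_force: [0.3, 0.5, -0.6]
grip_width: 0.036
gripper_force: 50.4
```

step_arm:
  moves:
    - [0,0,0,0,0,0,54]
    - [0,0,0,0,0,0,54]
    - [0,0,0,0,0,0,54]
    - [0,0,0,0,0,0,54]

```text
clock: 20.65
tcp_pos: [0.4411, -0.0813, 0.0099]
orientation: [-3.14, -0.108, -0.0]
contact_force: [0.1, -0.3, 0.3]
grip_width: 0.0541
gripper_force: 0.0
```

step_arm:
  moves:
    - [0,0,-10,0,0,0,54]
    - [0,0,-50,0,0,0,54]
    - [0,0,-100,0,0,0,54]
    - [0,0,-100,0,0,0,54]

```text
clock: 21.05
tcp_pos: [0.4439, -0.0822, 0.1144]
orientation: [3.139, 0.107, 0.012]
contact_force: [1.2, 0.4, 0.3]
grip_width: 0.054
gripper_force: 0.0
```

Run:
```python
from h import *
f=cam('wrist'); watches(f,.012,.022,200,60)
f=cam('top'); watches(f,.012,.022,100,45)
plan(.5935,.2575,.1,106.4)
```

```text
w (121, 51) (array([0.5486, 0.0377]), array([0.0022, 0.0883]), np.float32(1.7)) z 0.0174 n 598
w (362, 106) (array([ 0.5265, -0.1649]), array([0.0307, 0.0354]), np.float32(3.6)) z 0.017 n 1488
w (258, 195) (array([ 0.4396, -0.0809]), array([0.0298, 0.0362]), np.float32(3.5)) z 0.0172 n 1106
w (143, 177) (array([0.5943, 0.256 ]), array([0.0284, 0.0351]), np.float32(16.8)) z 0.018 n 154
w (110, 178) (array([0.5905, 0.335 ]), array([0.0308, 0.0309]), np.float32(90.7)) z 0.018 n 134
w (476, 233) (array([ 0.4714, -0.5743]), array([0.1016, 0.1906]), np.float32(98.6)) z 0.0169 n 2896
shift [ 174.9 -327.    11.6] turn [-0.    -0.003 -0.217] rows>= 7.4
```

Run:
```python
from h import *
f=cam('wrist'); save(f,'w4'); watches(f,.012,.022,100,90)
```

```text
w (126, 99) (array([0.5029, 0.0364]), array([0.0023, 0.1712]), np.float32(1.7)) z 0.0171 n 1167
w (366, 103) (array([ 0.5261, -0.165 ]), array([0.0313, 0.0371]), np.float32(3.9)) z 0.0171 n 1666
w (259, 108) (array([ 0.5158, -0.0754]), array([0.0302, 0.0359]), np.float32(4.3)) z 0.0171 n 1576
w (259, 194) (array([ 0.4396, -0.0806]), array([0.0321, 0.0369]), np.float32(3.3)) z 0.0172 n 1229
w (59, 202) (array([0.4183, 0.1088]), array([0.0015, 0.117 ]), np.float32(91.8)) z 0.0169 n 480
```

View pics/w4.png

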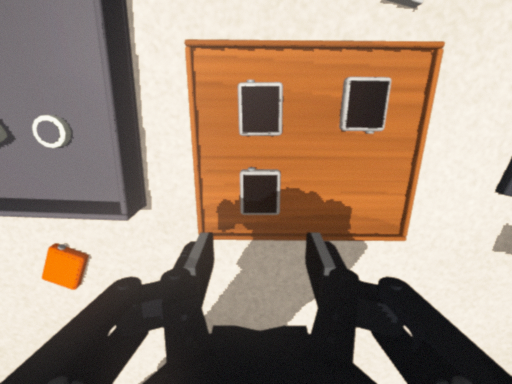

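step_arm:
  moves:
    - [22,-44,0,0,0,-0.03,54]
    - [44,-88,0,0,0,-0.06,54]
    - [66,-132,0,0,0,-0.1,54]
    - [90,-175,0,0,0,-0.14,54]
    - [112,-218,0,0,0,-0.18,54]
    - [135,-260,5,0,0,-0.217,54]
    - [155,-295,12,0,0,-0.217,54]
    - [175,-327,12,0,0,-0.217,54]

```text
clock: 22.0
tcp_pos: [0.5919, 0.2586, 0.0948]
orientation: [3.109, 0.448, -0.008]
contact_force: [-0.1, -0.4, -0.4]
grip_width: 0.054
gripper_force: 0.0
```

step_arm:
  moves:
    - [0,0,0,0,0,0,54]
    - [0,0,0,0,0,0,54]
    - [0,0,0,0,0,0,54]

```text
clock: 22.3
tcp_pos: [0.5923, 0.2548, 0.0968]
orientation: [3.109, 0.443, -0.003]
contact_force: [0.6, -0.7, 0.2]
grip_width: 0.0541
gripper_force: 0.0
```

Run:
```python
from h import *
f=cam('wrist'); watches(f,.012,.022,400,60)
print(r.get_obs()['tcp_pos']); p,R=plan(.5938,.2572,.0095,106.5)
```

```text
w (97, 185) (array([0.5402, 0.3936]), array([0.0021, 0.2141]), np.float32(1.8)) z 0.017 n 1278
w (166, 175) (array([0.5885, 0.3374]), array([0.0333, 0.0337]), np.float32(149.9)) z 0.0184 n 1192
w (257, 195) (array([0.593 , 0.2581]), array([0.0302, 0.037 ]), np.float32(17.1)) z 0.0181 n 1344
w (474, 249) (array([0.5914, 0.0451]), array([0.0037, 0.1349]), np.float32(1.8)) z 0.017 n 1352
[0.59251714 0.25471951 0.09724557]
shift [ 2.1 -2.1 87.7] turn [ 0.     0.002 -0.005] rows>= 1.8
```

step_arm:
  moves:
    - [1.5,-3,40,0,0,-0.005,54]
    - [1.5,-3,70,0,0,-0.005,54]
    - [1.5,-3,83,0,0,-0.005,54]
    - [1.5,-3,88,0,0,-0.005,54]
    - [1.5,-3,88,0,0,-0.005,54]
    - [1.5,-3,88,0,0,-0.005,54]

```text
clock: 22.95
tcp_pos: [0.5948, 0.26, 0.0113]
orientation: [-3.108, -0.454, -0.003]
contact_force: [0.2, 0.6, -0.5]
grip_width: 0.054
gripper_force: 0.0
```

step_arm:
  moves:
    - [0,0,0,0,0,0,20]
    - [0,0,0,0,0,0,20]
    - [0,0,0,0,0,0,20]
    - [0,0,0,0,0,0,20]
    - [0,0,0,0,0,0,20]

```text
clock: 23.45
tcp_pos: [0.5948, 0.2604, 0.0115]
orientation: [-3.108, -0.455, -0.003]
contact_force: [-1.2, -0.7, 6.3]
grip_width: 0.0364
gripper_force: 49.9
```

step_arm:
  moves:
    - [0,0,-20,0,0,0,20]
    - [0,0,-60,0,0,0,20]
    - [0,0,-100,0,0,0,20]
    - [0,0,-100,0,0,0,20]

```text
clock: 23.85
tcp_pos: [0.5976, 0.2605, 0.117]
orientation: [-3.106, -0.453, -0.015]
contact_force: [0.4, 0.2, -0.2]
grip_width: 0.036
gripper_force: 50.4
```

Run:
```python
from h import *
plan(.4475,-.1706,.055,93.9)
```

```text
shift [-267.7  370.3   58.9] turn [-0.002 -0.01   0.222] rows>= 9.2
```

step_arm:
  moves:
    - [-28,40,0,0,0,0.03,20]
    - [-56,80,0,0,0,0.06,20]
    - [-84,120,0,0,0,0.1,20]
    - [-112,155,0,0,0,0.14,20]
    - [-140,195,0,0,0,0.18,20]
    - [-168,235,0,0,0,0.222,20]
    - [-196,273,10,0,0,0.222,20]
    - [-222,308,20,0,0,0.222,20]

```text
clock: 24.65
tcp_pos: [0.4688, -0.1003, 0.0906]
orientation: [-3.139, -0.107, -0.003]
contact_force: [1.4, -0.2, -0.7]
grip_width: 0.036
gripper_force: 50.4
```

step_arm:
  moves:
    - [-30,40,15,0,0,0,20]
    - [-40,62,30,0,0,0,20]
    - [-40,62,38,0,0,0,20]
    - [-40,62,38,0,0,0,20]
    - [-40,62,38,0,0,0,20]

```text
clock: 25.15
tcp_pos: [0.4346, -0.1623, 0.0522]
orientation: [-3.139, -0.11, -0.001]
contact_force: [0.4, -0.2, -0.2]
grip_width: 0.0361
gripper_force: 50.4
```

Run:
```python
from h import *
plan(.4475,-.1706,.011,93.9); o=r.get_obs(); print(o['grip_width'],o['tcp_pos'])
```

```text
shift [12.3  9.2 41.2] turn [-0.001 -0.001  0.002] rows>= 0.9
0.03614139658112413 [ 0.43459761 -0.16228052  0.05224337]
```

step_arm:
  moves:
    - [12,9,10,0,0,0,20]
    - [12,9,25,0,0,0,20]
    - [12,9,36,0,0,0,20]
    - [12,9,41,0,0,0,20]
    - [12,9,41,0,0,0,20]
    - [12,9,41,0,0,0,20]

```text
clock: 25.75
tcp_pos: [0.4465, -0.1708, 0.011]
orientation: [-3.14, -0.109, -0.0]
contact_force: [-0.4, 0.7, -1.0]
grip_width: 0.0359
gripper_force: 50.4
```

step_arm:
  moves:
    - [0,0,0,0,0,0,54]
    - [0,0,0,0,0,0,54]
    - [0,0,0,0,0,0,54]
    - [0,0,0,0,0,0,54]

```text
clock: 26.15
tcp_pos: [0.4463, -0.1712, 0.0108]
orientation: [-3.14, -0.108, -0.0]
contact_force: [0.4, -0.2, -0.2]
grip_width: 0.0537
gripper_force: 0.0
```

step_arm:
  moves:
    - [0,0,-10,0,0,0,54]
    - [0,0,-50,0,0,0,54]
    - [0,0,-100,0,0,0,30]
    - [0,0,-135,0,0,0,0]
    - [0,0,-135,0,0,0,0]
    - [0,0,-135,0,0,0,0]

```text
clock: 26.75
tcp_pos: [0.4467, -0.1709, 0.1465]
orientation: [-3.139, -0.109, -0.003]
contact_force: [-0.5, -0.2, -1.1]
grip_width: -0.0003
gripper_force: 0.0
```

Run:
```python
from h import *
f=cam('wrist'); save(f,'w5'); watches(f,.012,.022,100,90)
P=pts(f); g=f['image'].max(2); z=P[:,:,2]
for c in comps((g<70)&(z>.07)&(z<.083),100): print('pad',wrect(f,c),np.median(z[c]),np.argwhere(c).mean(0))
print(r.get_obs()['tcp_pos'],r.get_obs()['joints'].round(2))
plan(.4137,-.3426,.12,93.9)
```

```text
w (49, 94) (array([0.5077, 0.0366]), array([0.0037, 0.1821]), np.float32(1.6)) z 0.0172 n 1493
w (259, 102) (array([ 0.5261, -0.1646]), array([0.0307, 0.0361]), np.float32(4.1)) z 0.0171 n 1208
w (167, 106) (array([ 0.5157, -0.0752]), array([0.0311, 0.0354]), np.float32(3.8)) z 0.0172 n 1205
w (435, 97) (array([ 0.5432, -0.3355]), array([0.0133, 0.0203]), np.float32(83.3)) z 0.0126 n 102
w (174, 181) (array([ 0.4403, -0.0805]), array([0.0313, 0.0368]), np.float32(4.1)) z 0.0172 n 933
w (259, 184) (array([ 0.4433, -0.1705]), array([0.0314, 0.0376]), np.float32(3.8)) z 0.0171 n 956
w (23, 190) (array([0.4191, 0.0827]), array([0.0011, 0.0535]), np.float32(91.7)) z 0.0171 n 151
w (506, 280) (array([ 0.3527, -0.4736]), array([0.015 , 0.0893]), np.float32(16.8)) z 0.015 n 527
pad (array([ 0.5408, -0.3346]), array([0.0104, 0.0235]), np.float32(172.0)) 0.07737997013290845 [ 97.09477124 483.57189542]
pad (array([ 0.4139, -0.3416]), array([0.0299, 0.0335]), np.float32(82.0)) 0.07700752179348722 [248.39689781 444.80565693]
[ 0.44596882 -0.17072409  0.14564128] [-0.63  0.48  1.12  2.15 -0.58  0.86 -0.66]
shift [-44.1 169.3  25.5] turn [-0.001  0.     0.001] rows>= 3.5
```

View pics/w5.png

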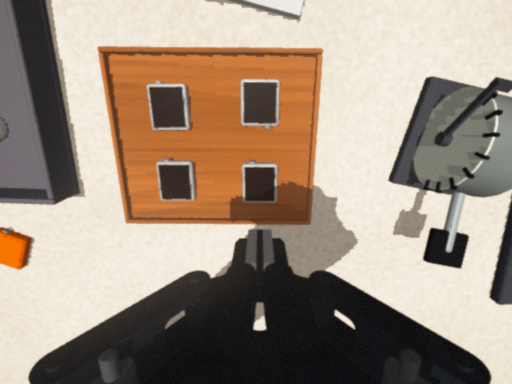

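step_arm:
  moves:
    - [-14,45,0,0,0,0,0]
    - [-28,90,8,0,0,0,0]
    - [-40,135,16,0,0,0,0]
    - [-45,169,25,0,0,0,0]
    - [-45,169,25,0,0,0,0]
    - [-45,169,25,0,0,0,0]
    - [-45,169,25,0,0,0,0]

```text
clock: 27.5
tcp_pos: [0.4128, -0.3415, 0.1199]
orientation: [-3.138, -0.109, 0.002]
contact_force: [0.4, 0.4, 0.1]
grip_width: 0.0002
gripper_force: 0.0
```

Run:
```python
from h import *
f=cam('top'); watches(f,.012,.022,60,45)
print(r.get_obs()['tcp_pos'])
plan(.4125,-.342,.03,93.9)
```

```text
w (129, 89) (array([0.8199, 0.3003]), array([0.0041, 0.1687]), np.float32(90.2)) z 0.0179 n 95
w (97, 169) (array([0.6156, 0.3663]), array([0.0905, 0.1828]), np.float32(138.5)) z 0.0161 n 133
w (110, 178) (array([0.5902, 0.3355]), array([0.0308, 0.0311]), np.float32(90.0)) z 0.0183 n 138
w (314, 207) (array([ 0.5269, -0.1673]), array([0.0274, 0.0348]), np.float32(1.5)) z 0.0172 n 159
w (277, 211) (array([ 0.5167, -0.0773]), array([0.0271, 0.0351]), np.float32(4.8)) z 0.017 n 154
w (84, 230) (array([0.462 , 0.3903]), array([0.0026, 0.1015]), np.float32(1.7)) z 0.0163 n 68
w (475, 220) (array([ 0.5002, -0.5672]), array([0.0794, 0.1849]), np.float32(86.6)) z 0.0168 n 730
w (279, 241) (array([ 0.4416, -0.0821]), array([0.0275, 0.0341]), np.float32(1.9)) z 0.0169 n 164
w (316, 241) (array([ 0.4458, -0.172 ]), array([0.0283, 0.0342]), np.float32(0.8)) z 0.0172 n 165
[ 0.41324503 -0.34130158  0.12016592]
shift [-0.7  0.8 90.2] turn [-0.002  0.001  0.002] rows>= 1.8
```

step_arm:
  moves:
    - [0,0,30,0,0,0,0]
    - [0,0,45,0,0,0,0]
    - [0,0,55,0,0,0,0]
    - [0,0,65,0,0,0,0]
    - [0,0,75,0,0,0,0]
    - [0,0,84,0,0,0,0]
    - [0,0,90,0,0,0,0]
    - [0,0,90,0,0,0,0]

```text
clock: 28.35
tcp_pos: [0.4143, -0.3429, 0.0319]
orientation: [-3.138, -0.108, -0.004]
contact_force: [-2.2, 8.4, 21.7]
grip_width: 0.0002
gripper_force: 11.0
```

step_arm:
  moves:
    - [0,0,2,0,0,0,0]
    - [0,0,2,0,0,0,0]

```text
clock: 28.55
tcp_pos: [0.4145, -0.3429, 0.0311]
orientation: [-3.138, -0.108, -0.006]
contact_force: [-5.5, 10.7, 35.1]
grip_width: -0.0002
gripper_force: 17.2
```

step_arm:
  moves:
    - [0,0,-20,0,0,0,0]
    - [0,0,-40,0,0,0,0]
    - [0,0,-60,0,0,0,0]
    - [0,0,-92,0,0,0,0]
    - [0,0,-92,0,0,0,0]
    - [0,0,-92,0,0,0,0]

```text
clock: 29.15
tcp_pos: [0.4139, -0.3433, 0.1211]
orientation: [3.138, 0.109, 0.003]
contact_force: [-0.4, 0.2, -0.6]
grip_width: 0.0
gripper_force: 0.0
```

Run:
```python
from h import *
a=cam('scene'); b=cam('wrist'); s0=np.load('/tmp/scene.npz')
save(a,'sA');np.savez('/tmp/p1',s=a['image'],w=b['image'])
c=[cv2.resize(x[125:225,85:160],(300,400),interpolation=cv2.INTER_CUBIC) for x in (s0['image'],a['image'])]+[cv2.resize(b['image'],(200,150))]
o=np.zeros((400,800,3),np.uint8); o[:,:300]=c[0]; o[:,300:600]=c[1]; o[:150,600:]=c[2]
cv2.imwrite('pics/c1.png',o[:,:,::-1]); print(r.get_obs()['tcp_pos'])
P=pts(a);z=P[:,:,2];x=P[:,:,0];y=P[:,:,1];g=a['image'].max(2)
m=(g<70)&(z>.06)&(z<.09)&(x<.44)&(x>.39)&(abs(y+.342)<.03); print('pad z',np.median(z[m]),m.sum())
```

```text
[ 0.41294999 -0.34259475  0.11997953]
pad z 0.0767112426830811 136
```

View pics/c1.png

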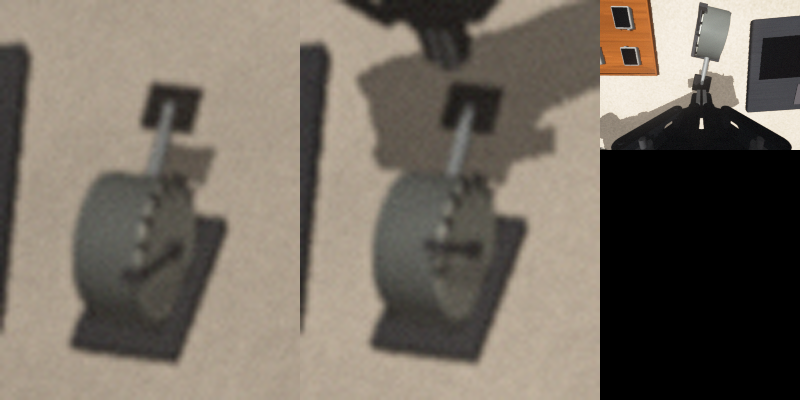

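step_arm:
  moves:
    - [0,0,30,0,0,0,0]
    - [0,0,45,0,0,0,0]
    - [0,0,55,0,0,0,0]
    - [0,0,65,0,0,0,0]
    - [0,0,75,0,0,0,0]
    - [0,0,84,0,0,0,0]
    - [0,0,91,0,0,0,0]
    - [0,0,92,0,0,0,0]

```text
clock: 30.05
tcp_pos: [0.414, -0.3436, 0.0307]
orientation: [-3.138, -0.107, -0.005]
contact_force: [-7.1, 10.2, 39.3]
grip_width: -0.0001
gripper_force: 19.8
```

step_arm:
  moves:
    - [0,0,0,0,0,0,0]
    - [0,0,0,0,0,0,0]

```text
clock: 30.25
tcp_pos: [0.414, -0.3435, 0.0311]
orientation: [-3.139, -0.107, -0.006]
contact_force: [-5.9, 8.5, 33.1]
grip_width: 0.0
gripper_force: 16.6
```

step_arm:
  moves:
    - [0,0,-20,0,0,0,0]
    - [0,0,-40,0,0,0,0]
    - [0,0,-60,0,0,0,0]
    - [0,0,-92,0,0,0,0]
    - [0,0,-92,0,0,0,0]
    - [0,0,-92,0,0,0,0]

```text
clock: 30.85
tcp_pos: [0.4141, -0.3431, 0.1211]
orientation: [3.139, 0.109, 0.003]
contact_force: [0.7, 0.5, -0.7]
grip_width: 0.0001
gripper_force: 0.0
```

Run:
```python
from h import *
a=cam('scene'); np.savez('/tmp/p2',s=a['image'])
plan(.413,-.342,.12,93.9)
```

```text
shift [-0.5 -0.7  0.3] turn [ 0.    -0.001  0.001] rows>= 0.0
```

step_arm:
  moves:
    - [0,0,30,0,0,0,0]
    - [0,0,45,0,0,0,0]
    - [0,0,55,0,0,0,0]
    - [0,0,65,0,0,0,0]
    - [0,0,75,0,0,0,0]
    - [0,0,84,0,0,0,0]
    - [0,0,89,0,0,0,0]
    - [0,0,91,0,0,0,0]

```text
clock: 31.7
tcp_pos: [0.4139, -0.3434, 0.031]
orientation: [-3.139, -0.107, -0.004]
contact_force: [-5.7, 7.6, 34.4]
grip_width: 0.0002
gripper_force: 17.3
```

step_arm:
  moves:
    - [0,0,0,0,0,0,0]
    - [0,0,0,0,0,0,0]

```text
clock: 31.9
tcp_pos: [0.4138, -0.3434, 0.0316]
orientation: [-3.139, -0.107, -0.005]
contact_force: [-4.6, 6.8, 26.0]
grip_width: -0.0001
gripper_force: 12.8
```

step_arm:
  moves:
    - [0,0,-20,0,0,0,0]
    - [0,0,-40,0,0,0,0]
    - [0,0,-60,0,0,0,0]
    - [0,0,-91,0,0,0,0]
    - [0,0,-91,0,0,0,0]
    - [0,0,-91,0,0,0,0]

```text
clock: 32.5
tcp_pos: [0.4141, -0.3431, 0.1211]
orientation: [3.139, 0.109, 0.003]
contact_force: [-0.3, -0.0, -0.9]
grip_width: 0.0001
gripper_force: 0.0
```

Run:
```python
from h import *
a=cam('scene'); np.savez('/tmp/p3',s=a['image'])
plan(.413,-.342,.12,93.9)
I=[np.load('/tmp/scene.npz')['image'],np.load('/tmp/p1.npz')['s'],np.load('/tmp/p2.npz')['s'],a['image']]
cv2.imwrite('pics/c2.png',np.hstack([cv2.resize(x[160:210,98:140],(200,240),interpolation=cv2.INTER_CUBIC) for x in I])[:,:,::-1])
```

```text
shift [-0.4 -0.7  0.4] turn [ 0.    -0.001  0.001] rows>= 0.0
```

View pics/c2.png

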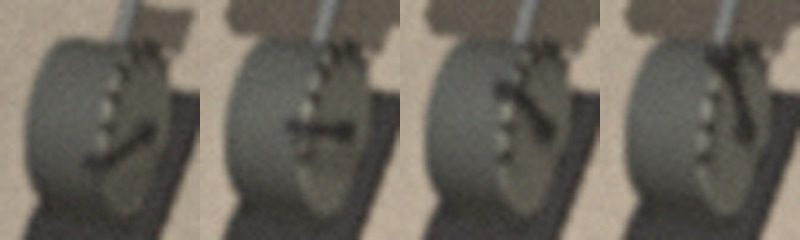

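Each press moves the pointer on by one equal step (the panels show start, then after presses 1, 2 and 3). One more press.

step_arm:
  moves:
    - [0,0,30,0,0,0,0]
    - [0,0,45,0,0,0,0]
    - [0,0,55,0,0,0,0]
    - [0,0,65,0,0,0,0]
    - [0,0,75,0,0,0,0]
    - [0,0,84,0,0,0,0]
    - [0,0,89,0,0,0,0]
    - [0,0,91,0,0,0,0]

```text
clock: 33.35
tcp_pos: [0.414, -0.3435, 0.031]
orientation: [-3.139, -0.107, -0.004]
contact_force: [-6.7, 8.6, 35.1]
grip_width: -0.0001
gripper_force: 17.3
```

step_arm:
  moves:
    - [0,0,0.5,0,0,0,0]
    - [0,0,0.5,0,0,0,0]

```text
clock: 33.55
tcp_pos: [0.4139, -0.3434, 0.0313]
orientation: [-3.139, -0.107, -0.005]
contact_force: [-5.1, 7.5, 29.3]
grip_width: -0.0
gripper_force: 14.7
```

step_arm:
  moves:
    - [0,0,-20,0,0,0,0]
    - [0,0,-40,0,0,0,0]
    - [0,0,-60,0,0,0,0]
    - [0,0,-91,0,0,0,0]
    - [0,0,-120,0,0,0,0]
    - [0,0,-150,0,0,0,0]
    - [0,0,-150,0,0,0,0]
    - [0,0,-150,0,0,0,0]

```text
clock: 34.35
tcp_pos: [0.414, -0.343, 0.1796]
orientation: [3.139, 0.109, 0.003]
contact_force: [-0.4, 0.1, -0.0]
grip_width: -0.0004
gripper_force: 0.0
```

Run:
```python
from h import *
a=cam('scene'); t=cam('top'); watches(t,.012,.022,60,45); print(r.get_obs()['tcp_pos'],r.get_obs()['qvel'].round(3))
o=np.zeros((600,800,3),np.uint8); o[:384,:512]=a['image']; o[:240,520:720]=cv2.resize(a['image'][160:210,98:140],(200,240),interpolation=cv2.INTER_CUBIC)
o[384:,:288]=cv2.resize(t['image'],(288,216))
cv2.imwrite('pics/fin.png',o[:,:,::-1])
```

```text
w (129, 89) (array([0.819 , 0.2965]), array([0.0038, 0.1619]), np.float32(90.0)) z 0.0171 n 90
w (85, 198) (array([0.5433, 0.3934]), array([0.0027, 0.1681]), np.float32(1.7)) z 0.0174 n 105
w (110, 178) (array([0.5905, 0.3351]), array([0.0303, 0.0308]), np.float32(178.6)) z 0.018 n 138
w (314, 207) (array([ 0.5272, -0.1669]), array([0.0278, 0.0349]), np.float32(3.6)) z 0.0171 n 158
w (277, 211) (array([ 0.5173, -0.0773]), array([0.0277, 0.0346]), np.float32(5.8)) z 0.0168 n 155
w (466, 220) (array([ 0.5019, -0.5682]), array([0.0396, 0.1896]), np.float32(98.6)) z 0.0168 n 756
w (279, 241) (array([ 0.4417, -0.0819]), array([0.0272, 0.034 ]), np.float32(1.1)) z 0.017 n 158
w (316, 241) (array([ 0.4458, -0.172 ]), array([0.0279, 0.0342]), np.float32(1.1)) z 0.0169 n 166
w (6, 298) (array([0.2922, 0.5601]), array([0.0101, 0.0816]), np.float32(169.8)) z 0.0174 n 71
[ 0.41301497 -0.34239886  0.17838459] [ 0.007  0.009 -0.002  0.006  0.003  0.005 -0.001]
```

View pics/fin.png

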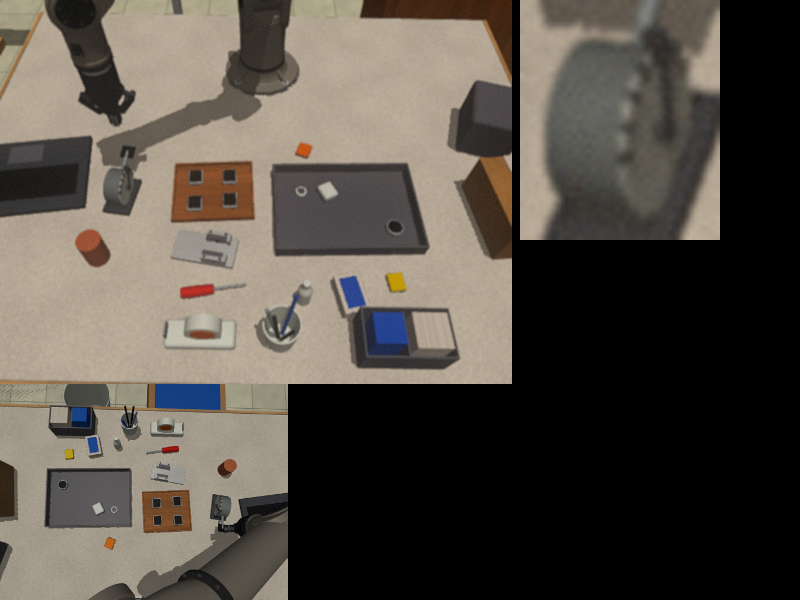

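The picture shows four watches flat in the tray (around pixels 195–230, 176–203). The pointer has moved on four steps and nothing else on the bench has moved.

```bash
python3 -c "
from bench import r
print(r.hand_in())"
```

```text
the job is handed in; nothing more can be done
None
```

The jammed watch and the three square watches from the crate are flat in the tray with none stacked, the lever was pressed fully down and let up four times, and the job is handed in (no verdict came back).

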